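# Index the rotary board table to the green station

### The arm

A 6-joint arm with a two-finger parallel gripper is mounted at the origin on a cart in front of the work surface, level with it; the furniture and walls round the work are solid. World frame = base frame: x ahead of the robot, y to its left, z up, the work surface at z = 0. Lengths are in m, angles in degrees, forces in N, time in s.
With the tool pointing down it reaches from about 0.25 to 0.725 m from the base axis. Payload 9.7 kg.
Tool frame: the origin (TCP) lies between the finger pads; the fingertips stand bot.tcp_to_tips ahead of it and the grasp point (between the pads) lies 11 mm behind it (bot.tcp_to_tips is the distance from the TCP to the fingertips, in m); z points along the fingers, y is the line along which they close (so a half turn about z gives the same grasp; the last joint's range is limited). The gripper opens to 85 mm and grips with 20 to 120 N. Pads are 22 mm wide; open, the fingers measure 114 mm over their backs; the gripper's body (76 mm by 85 mm) begins 54 mm behind the grasp point. The pads swing forward as they close: fully open they stand 13 mm farther back than shut.
Start: joints at [64.343, 4.979, 10.078, 95.1, 0, 90], TCP at [0.238, 0.496, 0.239] pointing down, gripper open.
Joint ranges: [-179.16, 179.16], [-48.56, 103.87], [-65.8, 70.77], [-126.05, 130.52], [-82.76, 87.17], [-180, 180]. Speed limits (degrees/s): [127.2, 127.2, 147.25, 180, 180, 180].

### API

Orientations are given as [roll, pitch, yaw] about the fixed x, y, z axes, in that order (R = Rz(yaw) Ry(pitch) Rx(roll)).
In Python, from workcell import bot gives the robot as it stands. The module is installed in compiled form; this text tells all that it offers.
- The arm moves only by the tool carry_out, never from a script. Its arguments are lists of equal length, an entry for each row: "linear": the shift along the world's x, y, z normalised to -1 to 1, where 1 is 2 cm, a list of three; "rotation": the turn, a rotation vector about the world's x, y, z normalised to -1 to 1, where 1 is 8 degrees, a list of three; "grip": the closure, from -1 (fully open) to 1 (shut). In form: {"linear": [[tx, ty, tz], ...], "rotation": [[rx, ry, rz], ...], "grip": [grip, ...]}. A call has 1 to 12 rows; each row shifts and turns the commanded pose from where the row before left it; what a row does not reach is not made up. A row lasts 1/10 s, in which the tool goes at most 50 mm and 8.59 degrees, less where a joint would pass 70% of its speed; a pose out of reach is approached as far as the arm can. A call with a number of a shift or a turn outside -1 to 1 is refused whole. A call with a gripper value outside its range is refused whole. The fingers move at their own pace and stop on an object; "grip_force" is the grip in N (left out, the last holds). Time passes only in rows, so rows that do not move let the fingers close. It gives the time, the measured TCP pose, the force, the opening and the grip force at its end, in the units of the state.
- bot.get_obs(): the state, without advancing time (a new reading comes with each control period).
- bot.camera(name): name is "side" or "top" or "wrist"; returns the picture (420x560x3 uint8, blue, green, red); there is no depth.
- bot.camera_model(name): a dict with "fx", "fy", "cx", "cy" (pixels), "distortion" ([k1, k2, p1, p2, k3] as OpenCV has them; the pictures are not rectified), "camera_from_world" (4x4, takes a point from world to camera coordinates). Camera axes: x right, y up, looking along -z (the intrinsics and any distortion apply to the point x, -y, -z); pixel columns grow to the right and rows downward; lengths in m; the calibration is good to about 2 mm. A picture is of the moment at which its call begins: read the wrist's pose just before it. camera_model takes no time and is no camera call; for the wrist camera it gives the pose at the moment of the call.
- bot.job_done(): hands the job in; it is judged then, once.
The state is a dict: "time": time; "q": joint angles; "qd": joint speeds; "joint_efforts": joint torques, N m; "ee_pos": TCP position; "tcp_rot": TCP orientation; "wrist_force": force on the tool from outside, world axes, zero at the start; "torque": the same for the moment, N m; "opening": finger opening in m; "grasp_force": force on a finger pad.
Only numpy, scipy, OpenCV 4.12 (cv2) and the standard library are available. Lean on these libraries where they do the work, as an engineer would, in place of code of your own. Each camera call takes 0.05 s, during which the arm holds its last target. There are 200 camera calls.

### The job

The circuit board clamped on the rotary index table is to go to its next station, the one with the green marker post. Pull the red spring ring straight up so that its pin leaves the notch, swing the table round by one notch until the red pointer faces the green post, and let go with the pin dropped fully home in that notch. Leave the loose things on the bench where they are.

Things in the scene. Friction and masses are not known exactly. Their poses are not given: they have to be found in the camera images.
- index_base: fixed grey round base (216 mm diameter, 18 mm high) of the index table; origin on the vertical turning axis at bench height, -x axis towards the pin's notch at the start. On it an aluminium ring, top at 32 mm, with 8 notches every 45 degrees (15 mm wide, 14 mm deep, 88 mm from the axis). A disc (128 mm) turns above it and has one arm reaching out over the notches
- board (a point): middle of the circuit board (55 x 85 mm) clamped in blue jaws on the turning disc, on the turning axis, 53 mm above the bench; the board's parts rise to 65 mm above the bench; it turns with the table
- pull_ring (a point): centre of the red pull ring: it stands on edge on the arm, 88 mm from the axis, centre 92 mm above the bench with the pin home; 40 mm outer, 20 mm inner diameter, 10 mm thick. Its plane is vertical and radial, so it is pinched from above across its 10 mm along the direction of turning; it turns with the table and cannot swivel. Under it a dark housing (28 mm wide, top at 62 mm; collar to 66 mm)
- pointer (a point): outer end of the red pointer on the arm, 112 mm from the turning axis, 46 mm above the bench; it turns with the table
- plunger (a joint): lift of ring and pin in m: 0 = pin home in a notch, 0.012 = pin (12 mm thick, round end) just clear of the notched ring's top, 0.024 = upper stop. A spring presses down with 8 N at 0 and 13 N at 0.024; let go between notches, the pin rides on the ring's top and drops in when within about 3 mm of a notch's middle
- turntable (a joint): turn of the table in rad about the vertical: 0 at the start notch, positive anticlockwise seen from above; the two marked notches are at +0.785 and -0.785. Locked to about +-0.02 rad while the pin is in a notch; pin out, it turns with about 0.12 N m of friction and stays where it is left
- green_marker: post with a green cap, fixed to the bench, 45 mm high, cap 22 mm and foot 30 mm in diameter; origin at the middle of its foot. It stands 127 mm from the turning axis, outside the notch that is to be used: one notch from the start, on either side. With the pin in that notch the pointer's end is 15 mm from the post's axis
- yellow_marker: the same post with a yellow cap, at the notch on the other side of the start notch (not to be used)
- needle_nose: loose needle nose pliers with red grips, 173 mm long, lying on the bench left of the table; origin at the middle of the underside. Leave alone
- tape_black: loose roll of black tape, 62 mm in diameter, 19 mm high; origin at the middle of the underside. Leave alone
- flux_pot: loose round pot with a red lid, 56 mm in diameter, 25 mm high; origin at the middle of the underside. Leave alone
- solder_reel: loose reel of solder with light blue flanges, 76 mm in diameter, 53 mm high; origin at the middle of the underside. Leave alone
- screwdriver_b: loose screwdriver with a yellow handle, 150 mm long; origin at the middle of the underside. Leave alone
Things that resemble listed ones, but are neither listed nor needed, are in the scene too. What is shaped like the green_marker but blue or purple is not meant.

How it is judged (in metres and radians):
On the way, in this order (a step that is already met when the one before it is completed fails the run):
1. the ring is pulled up until its pin is out of the notch (value of joint plunger above 0.011 m), for 0.1 s.
2. the pointer faces the green post and the pin is home in that notch (horizontal distance between pointer and green_marker below 0.022 m and value of joint plunger below 0.0025 m), for 0.2 s.
At the end, for the whole second after the job is handed in: The pointer's end is within 22 mm (horizontally) of the green post's axis, the pin is home in that notch (plunger joint below 2.5 mm), and the table is at rest (all of step 2 and velocity of joint turntable between -0.05 and 0.05 rad/s); the robot touches nothing.
It fails at once if the table is forced round with the pin still down (turned between 0.12 and 0.66 rad either way, plunger less than 8 mm up) (value of joint plunger below 0.008 m and (value of joint turntable between 0.12 and 0.66 rad or value of joint turntable between -0.66 and -0.12 rad)).
It fails at once if a loose thing (pliers, tape, flux pot, solder reel, screwdriver) is shifted by more than 20 mm (distance of any of needle_nose, tape_black, flux_pot, solder_reel, screwdriver_b from where it was at the start of the episode above 0.02 m).
It also fails if it takes over 32 s, if anything falls off the work surface, if the arm or the gripper's body presses on something with over 40 N, if the wrist force passes 120 N, or if a joint passes its speed limit or range.

## Working session

There is one attempt and no reset: what is moved stays moved. The work goes in short steps, Python scripts to look and compute and a tool call to move; the robot and the scene stay as the last step left them, time stands still between calls to the robot, and variables do not carry over. Pictures are saved under pics/ and viewed, at most 10 in all, crops included, and the job is handed in when it is done.

Besides the shell and the picture viewer there is one more tool, called after "Emit:" as name(argument=value, ...), one argument or row to a line, values as JSON. carry_out: Moves the arm, as the interface text tells. Its arguments: {"type":"object","properties":{"linear":{"type":"array","items":{"type":"array","items":{"type":"number"}}},"rotation":{"type":"array","items":{"type":"array","items":{"type":"number"}}},"grip":{"type":"array","items":{"type":"number"}},"grip_force":{"type":"number"}},"required":["linear","rotation","grip"]}

```bash
mkdir -p pics; cat > h.py <<'E'
import numpy as np, cv2
from workcell import bot
def ray(m,u,v):
    K=np.array([[m['fx'],0,m['cx']],[0,m['fy'],m['cy']],[0,0,1]])
    p=cv2.undistortPoints(np.array([[[u,v]]],float),K,np.array(m['distortion'],float))[0,0]
    T=np.array(m['camera_from_world']);R=T[:3,:3]
    return -R.T@T[:3,3], R.T@np.array([p[0],-p[1],-1])
def onz(m,u,v,z):
    o,d=ray(m,u,v); return o+d*(z-o[2])/d[2]
E
python3 - <<'E'
from h import *
for n in("top","side"): cv2.imwrite(f"pics/{n}.png",bot.camera(n))
o=bot.get_obs();print({k:o[k] for k in("time","ee_pos","tcp_rot","wrist_force","opening")},bot.tcp_to_tips)
for n in("top","side"):
  m=bot.camera_model(n);T=np.array(m['camera_from_world']);print(-T[:3,:3].T@T[:3,3])
E
```

```text
{'time': 0.1, 'ee_pos': array([0.23804248, 0.49559865, 0.23863225]), 'tcp_rot': array([-1.79929301e+02,  9.76033784e-04,  1.54346215e+02]), 'wrist_force': array([0.40017662, 0.1137005 , 1.00236216]), 'opening': 0.0853080016975068} 0.008
[ 0.28722607 -0.01012919  1.37332603]
[ 0.2762635  -0.53932331  1.07807807]
```

View pics/top.png

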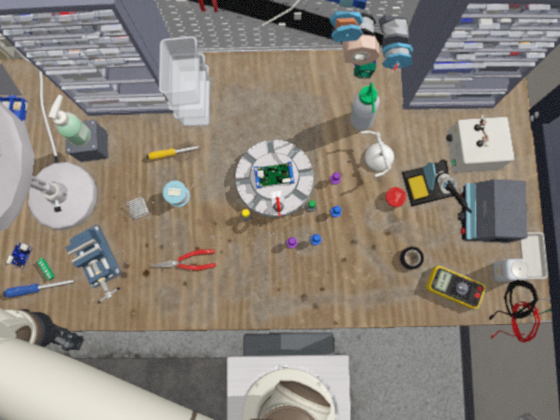

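View pics/side.png

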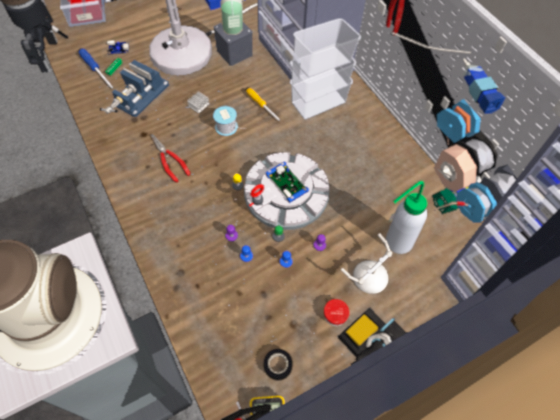

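The top view shows the table at about (275,177), the red ring at (278,203), the green post at (312,205) and the yellow post at (246,213). The green post is on the robot's right (-y), so the table swings anticlockwise.

```bash
python3 - <<'E'
from h import *
def blob(n,lo,hi,c,r=14):
    im=cv2.imread(f"pics/{n}.png");h=cv2.cvtColor(im,cv2.COLOR_BGR2HSV)
    m=cv2.inRange(h,lo,hi)
    if lo[0]==0 and hi[0]<=8: m|=cv2.inRange(h,(172,lo[1],lo[2]),(180,255,255))
    k=np.zeros_like(m);cv2.circle(k,c,r,255,-1);m&=k
    ys,xs=np.nonzero(m);return xs.mean(),ys.mean(),len(xs),(xs.min(),xs.max(),ys.min(),ys.max())
mods={n:bot.camera_model(n) for n in("top","side")}
C={'green':((45,80,30),(90,255,255),(312,205),(279,233),.04),'yellow':((20,120,80),(35,255,255),(246,213),(237,179),.04),'ring':((0,120,60),(8,255,255),(278,203),(258,190),.092)}
for k,(lo,hi,ct,cs,z) in C.items():
    for n,c in(("top",ct),("side",cs)):
        b=blob(n,lo,hi,c);print(k,n,b,onz(mods[n],b[0],b[1],z).round(4))
for n,(u,v) in(("top",(275,175)),("side",(288,183))): print("board",n,onz(mods[n],u,v,.055))
for n,c in(("top",(278,203)),("side",(258,190))):
    im=cv2.imread(f"pics/{n}.png");x,y=c
    cv2.imwrite(f"pics/c{n}.png",cv2.resize(im[y-60:y+40,x-50:x+70],None,fx=5,fy=5,interpolation=cv2.INTER_CUBIC))
a=[cv2.imread(f"pics/c{n}.png") for n in("top","side")]
cv2.imwrite("pics/both.png",cv2.resize(np.hstack(a),(800,333)))
E
```

```text
green top (np.float64(311.63461538461536), np.float64(203.48076923076923), 52, (np.int64(308), np.int64(315), np.int64(200), np.int64(207))) [ 0.5462 -0.073   0.04  ]
green side (np.float64(278.2567567567568), np.float64(229.8918918918919), 74, (np.int64(274), np.int64(282), np.int64(225), np.int64(234))) [ 0.5475 -0.075   0.04  ]
yellow top (np.float64(245.24242424242425), np.float64(212.43939393939394), 66, (np.int64(241), np.int64(249), np.int64(208), np.int64(217))) [0.525  0.1045 0.04  ]
yellow side (np.float64(236.71264367816093), np.float64(177.90804597701148), 87, (np.int64(232), np.int64(241), np.int64(173), np.int64(183))) [0.5263 0.1029 0.04  ]
ring top (np.float64(278.1764705882353), np.float64(206.09803921568627), 51, (np.int64(276), np.int64(280), np.int64(197), np.int64(216))) [0.5308 0.0154 0.092 ]
ring side (np.float64(256.8103448275862), np.float64(190.31896551724137), 116, (np.int64(251), np.int64(263), np.int64(184), np.int64(203))) [0.5399 0.0171 0.092 ]
board top [0.62246505 0.02356156 0.055     ]
board side [0.62698121 0.0203901  0.055     ]
```

View pics/both.png

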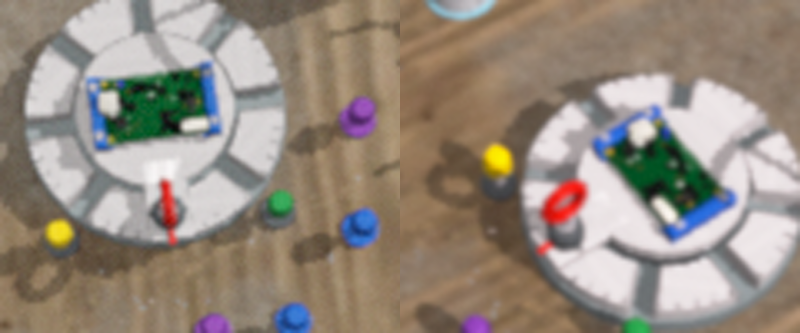

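The crop confirms the ring sits on the near edge of the table, with the pointer facing the robot. The two post positions put the axis at about (0.6255, 0.0255). The ring is at about (0.538, 0.015), the tangent yaw is 186.8°, and the swing is +45°.

Emit:
carry_out(
  linear=[
    [0.6,-1,0],
    [0.6,-1,0],
    [0.6,-1,0],
    [0.6,-1,0],
    [0.6,-1,0],
    [0.6,-1,0],
    [0.6,-1,0],
    [0.6,-1,0],
    [0.6,-1,0],
    [0.6,-1,0],
    [0.6,-1,0],
    [0.6,-1,0],
  ],
  rotation=[
    [0,0,0],
    [0,0,0],
    [0,0,0],
    [0,0,0],
    [0,0,0.5],
    [0,0,0.5],
    [0,0,0.5],
    [0,0,0.5],
    [0,0,0],
    [0,0,0],
    [0,0,0],
    [0,0,0],
  ],
  grip=[-1,-1,-1,-1,-1,-1,-1,-1,-1,-1,-1,-1],
  grip_force=80,
)

```text
time: 1.3
ee_pos: [0.3824, 0.2548, 0.239]
tcp_rot: [-180.0, -0.0, 170.3]
wrist_force: [-0.0, 1.0, 0.0]
opening: 0.0855
grasp_force: 0.0
```

```bash
python3 -c "
from h import *
o=bot.get_obs();print(o['q'],o['ee_pos'],o['tcp_rot'],o['time'])"
```

```text
[ 3.36787330e+01 -7.32096153e+00 -2.05035063e+00  9.53013368e+01
  6.28941237e-04  4.33351351e+01] [0.38240258 0.25482945 0.23897961] [-1.79979371e+02 -2.27801420e-02  1.70343594e+02] 1.3
```

Emit:
carry_out(
  linear=[
    [0.65,-1,0],
    [0.65,-1,0],
    [0.65,-1,0],
    [0.65,-1,0],
    [0.65,-1,0],
    [0.65,-1,0],
    [0.65,-1,0],
    [0.65,-1,0],
    [0.65,-1,0],
    [0.65,-1,0],
    [0.65,-1,0],
    [0.65,-1,0],
  ],
  rotation=[
    [0,0,0.5],
    [0,0,0.5],
    [0,0,0.5],
    [0,0,0.55],
    [0,0,0],
    [0,0,0],
    [0,0,0],
    [0,0,0],
    [0,0,0],
    [0,0,0],
    [0,0,0],
    [0,0,0],
  ],
  grip=[-1,-1,-1,-1,-1,-1,-1,-1,-1,-1,-1,-1],
)

```text
time: 2.5
ee_pos: [0.5385, 0.0148, 0.2389]
tcp_rot: [180.0, -0.0, -173.3]
wrist_force: [-0.2, 0.4, 1.2]
opening: 0.0853
grasp_force: 0.0
```

```bash
python3 -c "
from h import *
o=bot.get_obs();m=bot.camera_model('wrist');im=bot.camera('wrist');cv2.imwrite('pics/w1.png',im)
print(o['q'],o['ee_pos'],o['tcp_rot'],o['time'])
h=cv2.cvtColor(im,cv2.COLOR_BGR2HSV);k=cv2.inRange(h,(0,130,70),(8,255,255))|cv2.inRange(h,(172,130,70),(180,255,255))
n,l,s,c=cv2.connectedComponentsWithStats(k)
for i in range(1,n):
  if s[i,4]>60: print(s[i],c[i],onz(m,*c[i],.112),onz(m,*c[i],.092))
"
```

```text
[ 1.58021615e+00  3.44302861e+00  8.40685842e+00  9.50014114e+01
 -1.47425705e-03 -5.15949497e+00] [0.53847916 0.01484788 0.23889655] [ 1.79998089e+02 -3.75619451e-02 -1.73260288e+02] 2.5
[ 448   57   93   26 1127] [494.55723159  67.17391304] [0.40780662 0.17174389 0.112     ] [0.40397473 0.18451185 0.092     ]
[443  88  93  23 980] [488.23673469 100.16020408] [0.43243296 0.17440799 0.112     ] [0.43048291 0.18737953 0.092     ]
[   0  149   34   47 1289] [ 14.78743212 172.87354538] [ 0.53805259 -0.21575426  0.112     ] [ 0.54417358 -0.2325974   0.092     ]
[274 177  11  41 383] [279.15665796 196.5926893 ] [0.53285144 0.01612687 0.112     ] [0.53857499 0.01700318 0.092     ]
```

View pics/w1.png

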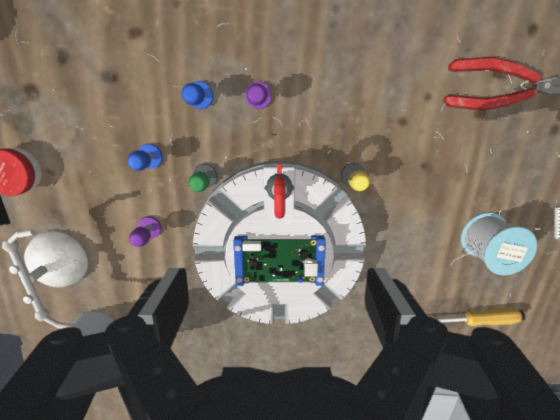

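The wrist view shows the ring upright at (279,197) and lined up with the gripper, with green on the left at (200,180). Its measured position agrees to within 2 mm, so I descend.

Emit:
carry_out(
  linear=[
    [0,0.08,-0.9],
    [0,0,-0.9],
    [0,0,-0.9],
    [0,0,-0.9],
    [0,0,-0.9],
    [0,0,-0.9],
    [0,0,-0.8],
    [0,0,-0.7],
    [0,0,-0.4],
    [0,0,-0.35],
    [0,0,0],
    [0,0,0],
  ],
  rotation=[
    [0,0,0],
    [0,0,0],
    [0,0,0],
    [0,0,0],
    [0,0,0],
    [0,0,0],
    [0,0,0],
    [0,0,0],
    [0,0,0],
    [0,0,0],
    [0,0,0],
    [0,0,0],
  ],
  grip=[-1,-1,-1,-1,-1,-1,-1,-1,-1,-1,-1,-1],
)

```text
time: 3.75
ee_pos: [0.5384, 0.0174, 0.0868]
tcp_rot: [-180.0, 0.0, -173.3]
wrist_force: [0.5, 0.4, 0.7]
opening: 0.0856
grasp_force: 0.0
```

Emit:
carry_out(
  linear=[
    [0,0,0],
    [0,0,0],
    [0,0,0],
    [0,0,0],
    [0,0,0],
    [0,0,0],
    [0,0,0],
    [0,0,0],
    [0,0,0],
    [0,0,0],
  ],
  rotation=[
    [0,0,0],
    [0,0,0],
    [0,0,0],
    [0,0,0],
    [0,0,0],
    [0,0,0],
    [0,0,0],
    [0,0,0],
    [0,0,0],
    [0,0,0],
  ],
  grip=[1,1,1,1,1,1,1,1,1,1],
  grip_force=80,
)

```text
time: 4.75
ee_pos: [0.5382, 0.0174, 0.0865]
tcp_rot: [180.0, 0.0, -173.3]
wrist_force: [-0.6, 1.3, 3.9]
opening: 0.0083
grasp_force: 78.0
```

The grip is firm and centred, so I lift 18 mm.

Emit:
carry_out(
  linear=[
    [0,0,0.2],
    [0,0,0.2],
    [0,0,0.2],
    [0,0,0.2],
    [0,0,0.1],
    [0,0,0],
    [0,0,0],
    [0,0,0],
  ],
  rotation=[
    [0,0,0],
    [0,0,0],
    [0,0,0],
    [0,0,0],
    [0,0,0],
    [0,0,0],
    [0,0,0],
    [0,0,0],
  ],
  grip=[1,1,1,1,1,1,1,1],
)

```text
time: 5.55
ee_pos: [0.538, 0.0174, 0.104]
tcp_rot: [180.0, -0.0, -173.3]
wrist_force: [4.3, 1.5, -12.5]
opening: 0.0088
grasp_force: 77.6
```

```bash
python3 -c "
from h import *
o=bot.get_obs();print(o['ee_pos'],o['wrist_force'],o['torque'])
# arc: axis, 12 steps of 3.75 deg
A=np.array([.6255,.0255]);p=o['ee_pos'][:2];
d=p-A;print('r',np.hypot(*d),np.degrees(np.arctan2(d[1],d[0])))
a=np.radians(186.8+np.arange(13)*3.75);P=.088*np.c_[np.cos(a),np.sin(a)]
print((np.diff(P,axis=0)/.02).round(3).tolist(),3.75/8, P[-1]-P[0])
"
```

```text
[0.53800212 0.01740422 0.10396942] [  4.29495095   1.52718939 -12.52214274] [ 0.48488664 -0.91347114  0.10819508]
r 0.08787161514215744 -174.71373327207093
[[0.043, -0.285], [0.062, -0.281], [0.08, -0.277], [0.098, -0.271], [0.116, -0.264], [0.133, -0.256], [0.149, -0.246], [0.165, -0.236], [0.18, -0.225], [0.194, -0.213], [0.208, -0.199], [0.22, -0.185]] 0.46875 [ 0.03296103 -0.05873586]
```

The pull reads 12 N, which matches the spring with the pin out. I swing along the arc.

Emit:
carry_out(
  linear=[
    [0.043,-0.285,0],
    [0.062,-0.281,0],
    [0.08,-0.277,0],
    [0.098,-0.271,0],
    [0.116,-0.264,0],
    [0.133,-0.256,0],
    [0,0,0],
    [0,0,0],
  ],
  rotation=[
    [0,0,0.469],
    [0,0,0.469],
    [0,0,0.469],
    [0,0,0.469],
    [0,0,0.469],
    [0,0,0.469],
    [0,0,0],
    [0,0,0],
  ],
  grip=[1,1,1,1,1,1,1,1],
)

```text
time: 6.35
ee_pos: [0.5488, -0.0154, 0.1041]
tcp_rot: [180.0, 0.0, -150.8]
wrist_force: [4.8, 1.6, -12.3]
opening: 0.0083
grasp_force: 78.2
```

Emit:
carry_out(
  linear=[
    [0.149,-0.246,0],
    [0.165,-0.236,0],
    [0.18,-0.225,0],
    [0.194,-0.213,0],
    [0.208,-0.199,0],
    [0.22,-0.185,0],
    [0,0,0],
    [0,0,0],
    [0,0,0],
  ],
  rotation=[
    [0,0,0.469],
    [0,0,0.469],
    [0,0,0.469],
    [0,0,0.469],
    [0,0,0.469],
    [0,0,0.469],
    [0,0,0],
    [0,0,0],
    [0,0,0],
  ],
  grip=[1,1,1,1,1,1,1,1,1],
)

```text
time: 7.25
ee_pos: [0.5711, -0.0414, 0.104]
tcp_rot: [180.0, -0.0, -128.3]
wrist_force: [4.8, 1.3, -12.8]
opening: 0.0081
grasp_force: 78.6
```

```bash
python3 -c "
from h import *
o=bot.get_obs();m=bot.camera_model('wrist');im=bot.camera('wrist');cv2.imwrite('pics/w2.png',im);t=bot.camera('top')
cv2.imwrite('pics/t2.png',cv2.resize(t[130:230,220:340],(480,400),interpolation=cv2.INTER_CUBIC))
A=np.array([.6255,.0255]);d=o['ee_pos'][:2]-A
print(o['ee_pos'],o['tcp_rot'],o['wrist_force'],o['torque'],o['time'],np.hypot(*d),np.degrees(np.arctan2(d[1],d[0])))"
```

```text
[ 0.57108611 -0.04140688  0.10395589] [ 1.79980878e+02 -8.30618404e-03 -1.28259401e+02] [  4.83627906   1.34165239 -12.76400255] [ 0.32737802 -1.03668906 -0.10610137] 7.25 0.08624037153734802 -129.12069773681503
```

View pics/w2.png

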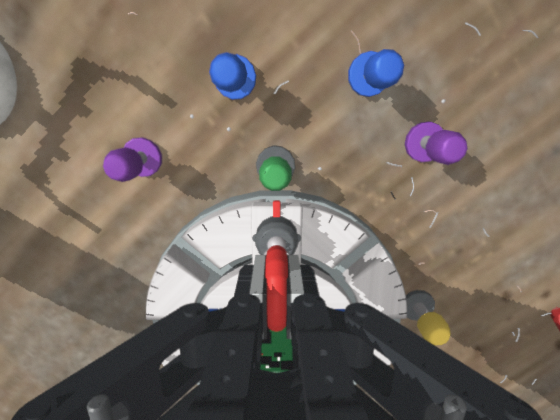

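The pointer tip at (276,205) lines up with the green cap at (276,172). I lower the ring 18 mm and let the spring seat the pin.

Emit:
carry_out(
  linear=[
    [0,0,-0.2],
    [0,0,-0.2],
    [0,0,-0.2],
    [0,0,-0.15],
    [0,0,-0.12],
    [0,0,0],
    [0,0,0],
    [0,0,0],
  ],
  rotation=[
    [0,0,0],
    [0,0,0],
    [0,0,0],
    [0,0,0],
    [0,0,0],
    [0,0,0],
    [0,0,0],
    [0,0,0],
  ],
  grip=[1,1,1,1,1,1,1,1],
)

```text
time: 8.15
ee_pos: [0.5711, -0.0414, 0.087]
tcp_rot: [-180.0, 0.0, -128.2]
wrist_force: [4.2, 1.2, -8.7]
opening: 0.0084
grasp_force: 79.4
```

Emit:
carry_out(
  linear=[
    [0,0,-0.03],
    [0,0,0],
    [0,0,0],
    [0,0,0],
    [0,0,0],
    [0,0,0],
    [0,0,0],
    [0,0,0],
    [0,0,0],
    [0,0,0],
  ],
  rotation=[
    [0,0,0],
    [0,0,0],
    [0,0,0],
    [0,0,0],
    [0,0,0],
    [0,0,0],
    [0,0,0],
    [0,0,0],
    [0,0,0],
    [0,0,0],
  ],
  grip=[1,1,-1,-1,-1,-1,-1,-1,-1,-1],
)

```text
time: 9.15
ee_pos: [0.5711, -0.0414, 0.0862]
tcp_rot: [180.0, -0.0, -128.2]
wrist_force: [0.1, 0.1, -0.9]
opening: 0.0854
grasp_force: 0.0
```

Emit:
carry_out(
  linear=[
    [0,0,0.5],
    [0,0,0.8],
    [0,0,0.9],
    [0,0,0.9],
    [0,0,0.9],
    [0,0,0.9],
    [0,0,0.9],
    [0,0,0.9],
    [0,0,0.5],
    [0,0,0],
    [0,0,0],
  ],
  rotation=[
    [0,0,0],
    [0,0,0],
    [0,0,0],
    [0,0,0],
    [0,0,0],
    [0,0,0],
    [0,0,0],
    [0,0,0],
    [0,0,0],
    [0,0,0],
    [0,0,0],
  ],
  grip=[-1,-1,-1,-1,-1,-1,-1,-1,-1,-1,-1],
)

```text
time: 10.25
ee_pos: [0.5711, -0.0414, 0.2299]
tcp_rot: [180.0, -0.0, -128.2]
wrist_force: [0.7, 0.5, -0.8]
opening: 0.0852
grasp_force: 0.0
```

```bash
python3 -c "
from h import *
o=bot.get_obs();print(o['ee_pos'],o['wrist_force'],o['opening'],o['time']);m=bot.camera_model('wrist');im=bot.camera('wrist');cv2.imwrite('pics/w3.png',im)
h=cv2.cvtColor(im,cv2.COLOR_BGR2HSV);k=cv2.inRange(h,(0,130,70),(8,255,255))|cv2.inRange(h,(172,130,70),(180,255,255))
n,l,s,c=cv2.connectedComponentsWithStats(k)
for i in range(1,n):
  if s[i,4]>15: print(s[i],c[i],onz(m,*c[i],.112),onz(m,*c[i],.092))
g=cv2.inRange(h,(45,80,30),(90,255,255));n,l,s,c=cv2.connectedComponentsWithStats(g)
for i in range(1,n):
  if s[i,4]>60: print('g',s[i],c[i],onz(m,*c[i],.042))
"
```

```text
[ 0.5710816  -0.04137969  0.22988151] [ 0.74113416  0.53155297 -0.80448538] 0.08522354769346921 10.25
[106   0  22   3  51] [116.33333333   0.80392157] [ 0.56555158 -0.23310765  0.112     ] [ 0.56908165 -0.24317421  0.092     ]
[275 165   4  11  41] [276.3902439  169.97560976] [ 0.55200198 -0.06590055  0.112     ] [ 0.55445953 -0.06273185  0.092     ]
[271 179  11  42 409] [275.91442543 199.02933985] [ 0.56776048 -0.04658007  0.112     ] [ 0.57146539 -0.04188207  0.092     ]
[496 231  40  59 694] [518.5129683  258.13400576] [0.426854   0.13718809 0.112     ] [0.41940548 0.15643224 0.092     ]
[473 249  52  47 596] [494.94630872 273.97986577] [0.4517564  0.13842611 0.112     ] [0.44627903 0.15776825 0.092     ]
g [266 138  20  21 336] [275.34821429 148.25      ] [ 0.54742585 -0.07323947  0.042     ]
g [ 239  243   75   43 1849] [274.6349378  263.17901568] [0.63008982 0.02995998 0.042     ]
```

View pics/w3.png

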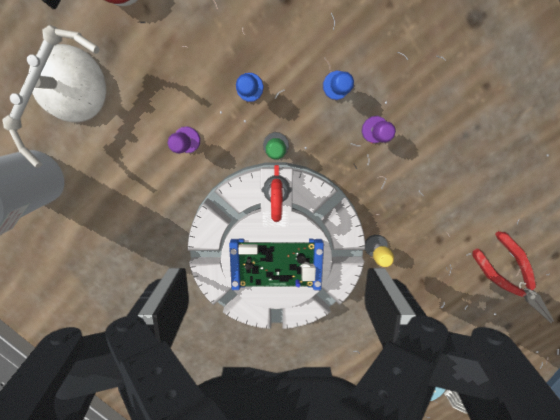

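The pointer tip at (276,167) faces the green cap at (275,148). The ring's apparent size of 42 px matches the pin-home height, and its force before release (about 8.7 N) agrees, so I'm handing in.

```bash
python3 -c "
from workcell import bot
print(bot.job_done())"
```

```text
the job is handed in; nothing more can be done
None
```

The table is one notch round with the red pointer facing the green post, and the gripper is clear; the spring force before release and the ring's height in the last picture both show the pin home. The job was handed in at about 10 s, and the hand-in returned no verdict.

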